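# Raise the trowel-bay screen to its mark

## Task

Push the clear sliding screen of the pine trowel bay up from beneath its aluminium lip with your fingertips until the top face of the lip is flush with the top face of the dark steel tab clamped to the upright, then come away and leave the screen standing there. Push it gently and steadily; do not pinch or grip it, do not shift the steel tab, and leave the trowels and the other tools where they are.

Things in the scene. Friction and masses are not known exactly. Their poses are not given: they have to be found in the camera images.
- bay: Bare pine trowel bay, fixed: slotted base 400 deep (x), 400 wide (y), 80 high on its plinth; two jambs at y = +/-167, 308 clear between, leaning back 30 deg; 465 tall (mm). Origin: middle of the base's front lower edge; x into the bay, y to its left, z up; yaw up to 0.2. Screen track foot: x 12, z 80 mm. Trowel blades start 85 mm behind the front edge.
- screen (a joint): Screen travel up its raked track, m: 0.05 to 0.09 at the start, 0 shut, 0.225 top stop. Pine-framed clear pane 300 wide, 160 high, 16 mm thick, counterweighted: stays where left, 2 to 6 N along the track moves it. Along its bottom edge an aluminium lip, 270 wide, 8 thick, stands 30 mm out square from its front, towards the robot. The space under it, down to the base top, is empty.
- lip_front (a point): Middle of the lip's front lower edge, the edge to push up on; moves with the screen. Its frame: z up along the track (30 deg off vertical, leaning away from the robot), x square to the screen into the bay (30 deg downwards), y to the bay's left. The lip's top face is 8 mm up along z.
- lip_end (a point): On the lip's top face, at its right-hand end (bay's -y), 2 mm in from the front edge; frame as lip_front.
- mark (a joint): Position of the steel tab along the track, m (0.14 to 0.20). Lip top and tab top are flush when joint screen equals joint mark. The tab's clamp is stiff (15 N) and is to be left alone.
- mark_edge (a point): On the top face of the steel tab, at its end next to the lip, 10 mm beyond the lip's right-hand end; frame as lip_front. The tab is a 4 mm plate, 31 mm wide, standing out from the right-hand (-y) jamb, parallel to the lip and reaching 6 mm farther out, on a steel saddle with a thumbscrew.
- trowel_fine: Notched trowel with 6 mm teeth, standing on edge in a slot of the bay behind the screen: blade 280 long, 115 high, wooden handle on its left side, 0.38 kg, loose. Origin: front end of the blade's lower edge, 60 mm above the bench.
- trowel_medium: The same with 9 mm teeth, in another slot.
- trowel_coarse: The same with 13 mm teeth, in another slot.
- quarry_tile: Thick terracotta tile 150 x 150 x 20 mm, flat on the bench, front right of the bay. Origin: centre of its underside.
- grout_float: Grey rubber grout float 240 x 100, 75 mm high over its handle, on the bench left of the bay. Origin: centre of its underside.
- spacer_tub: Black plastic spacer tub, 106 mm across, 130 mm high, right of the bay. Origin: centre of its underside.
- level: Short aluminium spirit level 230 x 24 x 50 mm, standing on its long edge on the bench, front left of the bay. Origin: centre of its underside.
- mallet: Rubber mallet lying on the bench at the right, near the robot: head 60 mm across and 90 long, handle 240 mm. Origin: on the bench under the middle of the head; the handle runs from it along -x.

How it is judged:
By the outcome, as a careful person would: the job done as asked, in the order asked, and still so for the second after the job is handed in, with the robot touching nothing.
It also fails if it takes over 38 s, if anything falls off the work surface, if the arm or the gripper's body presses on something with over 40 N, if the wrist force passes 120 N, or if a joint passes its speed limit or range.

## Robot

A 6-joint arm with a two-finger parallel gripper is mounted at the origin on the work surface. World frame = base frame: x ahead of the robot, y to its left, z up, the work surface at z = 0. Lengths are in m, angles in rad, forces in N, time in s.
With the tool pointing down it reaches from about 0.35 to 0.925 m from the base axis. Payload 6.4 kg.
Tool frame: the origin (TCP) lies on the centre line of the jaws, within the pads' length; the fingertips stand bot.nose_length ahead of it and the grasp point (between the pads) lies 11 mm behind it (bot.nose_length is the distance from the TCP to the fingertips, in m); z points along the fingers, y is the line along which they close (so a half turn about z gives the same grasp; the last joint's range is limited). The gripper opens to 85 mm and grips with 20 to 120 N. Pads are 22 mm wide; open, the fingers measure 114 mm over their backs; the gripper's body (76 mm by 85 mm) begins 54 mm behind the grasp point. The pads swing forward as they close: fully open they stand 13 mm farther back than shut.
Start: joints at [-1.475, 0.245, 1.558, -0, 1.339, -0.174], TCP at [0.173, -0.626, 0.239] pointing down, gripper open.
Joint ranges: [-3.13, 3.13], [-1.02, 2.26], [0.13, 2.54], [-0.95, 4.09], [0.21, 2.88], [-2.74, 2.74]. Speed limits (rad/s): [2.57, 2.57, 3.14, 3.14, 3.14, 3.14].

## Interface

Orientations are given as a unit quaternion [x, y, z, w].
In Python, from cell import bot gives the robot as it stands.
- The arm moves only by the tool play_rows, never from a script. Its argument "series" is a list of rows, each a list of 3 entries, a list of its own where there are three numbers: the turn, a rotation vector about the tool's x, y, z in rad, then the shift along the tool's x, y, z in cm, then the finger opening in cm, from 0 to 8.54. A call has 1 to 10 rows; each row is the pose to reach, as a shift and turn from the pose commanded when the call began, along the tool's axes at that moment; what a row does not reach only later rows make up. A row lasts 1/10 s, in which the tool goes at most 50 mm and 8.59 degrees, less where a joint would pass 70% of its speed; a pose out of reach is approached as far as the arm can. A call with a gripper value outside its range is refused whole. The fingers move at their own pace and stop on an object; "force" is the grip in N (left out, the last holds). Time passes only in rows, so rows that repeat a pose let the fingers close. It gives the time, the measured TCP pose, the force, the opening and the grip force at its end, in the units of the state.
- bot.get_state(): the state, without advancing time (a new reading comes with each control period).
- bot.capture(name): name is "scene" or "top" or "wrist"; returns the picture (420x560x3 uint8, blue, green, red); there is no depth.
- bot.camera_model(name): a dict with "camera_matrix" (3x3 intrinsics, pixels), "rvec" (rotation vector, rad) and "tvec" (3), from world to camera coordinates, as OpenCV has them. Camera axes: x right, y down, z forward; pixel columns grow to the right and rows downward; lengths in m; the calibration is good to about 2 mm. A picture is of the moment at which its call begins: read the wrist's pose just before it. camera_model takes no time and is no camera call; for the wrist camera it gives the pose at the moment of the call.
- bot.hand_in(): hands the job in; it is judged then, once.
The state is a dict: "clock": time; "joint_positions": joint angles; "qd": joint speeds; "tau": joint torques, N m; "tool_pos": TCP position; "eef_rot": TCP orientation; "contact_force": force on the tool from outside, world axes, zero at the start; "ft_torque": the same for the moment, N m; "finger_gap": opening from 0.0 (shut) to 1.0 (fully open); "finger_force": force on a finger pad.
Only numpy, scipy, OpenCV 4.12 (cv2) and the standard library are available. Lean on these libraries where they do the work, as an engineer would, in place of code of your own. Each camera call takes 0.05 s, during which the arm holds its last target. There are 200 camera calls.

## Working session

There is one attempt and no reset: what is moved stays moved. The work goes in short steps, Python scripts to look and compute and a tool call to move; the robot and the scene stay as the last step left them, time stands still between calls to the robot, and variables do not carry over. Pictures are saved under pics/ and viewed, at most 10 in all, crops included, and the job is handed in when it is done.

Besides the shell and the picture viewer there is one more tool, called as name([rows], argument=value, ...), one row to a line, values as JSON. play_rows: Moves the arm, as the interface text tells. Its arguments: {"type":"object","properties":{"series":{"type":"array"},"force":{"type":"number"}},"required":["series"]}

```bash
ls; mkdir -p pics; python3 - <<'E'
from cell import bot
import cv2,numpy as np
s=bot.get_state();print(s['clock'],s['tool_pos'],s['eef_rot'],bot.nose_length)
for n in('scene','top'):
    cv2.imwrite(f'pics/{n}0.png',bot.capture(n))
    m=bot.camera_model(n);R=cv2.Rodrigues(np.array(m['rvec']))[0];print(n,(-R.T@np.array(m['tvec']).ravel()).round(3),R[2].round(2),np.array(m['camera_matrix'])[0,0])
E
```

```text
pics
0.0 [ 0.17320274 -0.62590937  0.23813172] [ 9.90911671e-01  1.34510375e-01  4.39336676e-05 -1.00847185e-03] 0.008
scene [ 0.996 -0.1    1.059] [-0.44  0.07 -0.89] 396.59229256653055
top [ 0.459 -0.032  1.116] [ 0.08 -0.   -1.  ] 399.99290152147154
```

View pics/scene0.png

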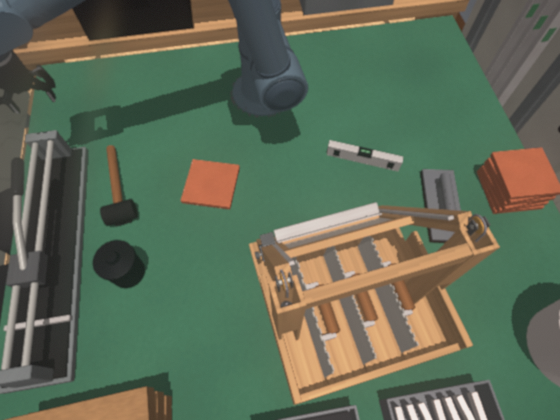

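View pics/top0.png

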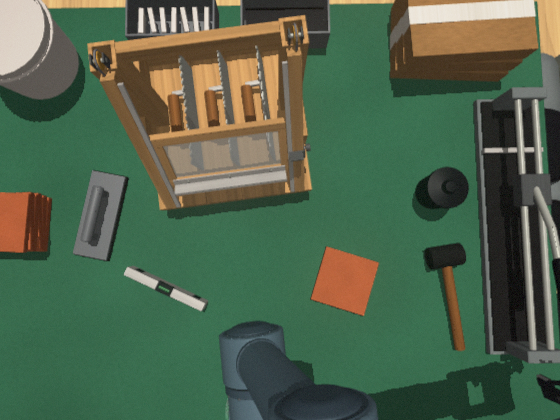

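The scene view shows the lip from about (275,237) to (380,210). In the top view the lip runs (175,188)–(288,175), the tab is near (298,155), and the base front edge runs (162,208)–(311,190).

```bash
python3 - <<'E'
import cv2
a=cv2.imread('pics/top0.png')[130:220,150:325];b=cv2.imread('pics/scene0.png')[190:310,240:400]
a=cv2.resize(a,(700,360),interpolation=cv2.INTER_CUBIC);cv2.imwrite('pics/topc.png',a)
E
```

```text
(no output)
```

View pics/topc.png

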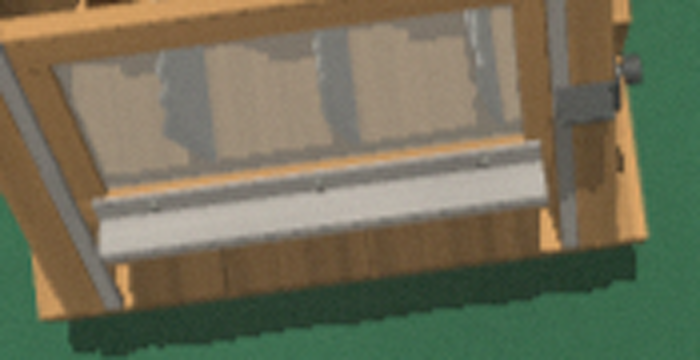

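```bash
cat > h.py <<'E'
import cv2,numpy as np
from scipy.spatial.transform import Rotation as Ro
def ray(m,p):
    R=cv2.Rodrigues(np.array(m['rvec']))[0];t=np.array(m['tvec']).ravel()
    q=cv2.undistortPoints(np.array([[p]],float),np.array(m['camera_matrix']),None)[0,0]
    d=R.T@np.r_[q,1];return -R.T@t,d/np.linalg.norm(d)
def plane(m,p,n,c):
    o,d=ray(m,p);return o+d*(c-n@o)/(n@d)
def tri(rs):
    A=sum(np.eye(3)-np.outer(d,d) for o,d in rs);b=sum((np.eye(3)-np.outer(d,d))@o for o,d in rs)
    x=np.linalg.solve(A,b);return x,[np.linalg.norm(np.cross(x-o,d)) for o,d in rs]
def proj(m,P):
    return cv2.projectPoints(np.array(P,float).reshape(-1,1,3),np.array(m['rvec']),np.array(m['tvec']),np.array(m['camera_matrix']),None)[0][:,0]
E
python3 - <<'E'
from h import *
from cell import bot
m=bot.camera_model('top');ms=bot.camera_model('scene')
Z=np.array([0,0,1.])
L=plane(m,(160,210),Z,.08);R=plane(m,(311.5,190),Z,.08)
print('corners',L,R,np.linalg.norm(L-R))
o=(L+R)/2;o[2]=0;yv=(L-R)[:2];yaw=np.arctan2(yv[1],yv[0])-np.pi/2
B=Ro.from_euler('z',yaw).as_matrix();print('bay',o,yaw)
# lip front top edge, tab: use height as fn of bay x via rake: points on line x=xf+.5 s, z=zf+.866s
u=B@[.5,0,.866];n=B@[.866,0,-.5]
for off in(-.030,-.038):
  foot=o+B@[.012,0,.08]
  for nm,p,dn in(('lipR',(286.75,180),off),('lipL',(175.25,192.5),off),('tabinner',(289.3,160.5),off-.006)):
    P=plane(m,p,n,n@foot+dn);b=B.T@(P-o);print(off,nm,P.round(4),'bay',b.round(4),'s',round(u@(P-foot),4),proj(ms,P).round(1))
E
```

```text
corners [0.54572407 0.27112652 0.08      ] [ 0.59224779 -0.12376871  0.08      ] 0.39762632921682833
bay [0.56898593 0.07367891 0.        ] 0.11727222773305268
-0.03 lipR [ 0.6074 -0.0576  0.1586] bay [ 0.0228 -0.1348  0.1586] s 0.0735 [[273.  232.5]]
-0.03 lipL [0.58   0.2098 0.1658] bay [0.0269 0.1339 0.1658] s 0.0818 [[375.5 205.1]]
-0.03 tabinner [ 0.6409 -0.0622  0.2274] bay [ 0.0555 -0.1434  0.2274] s 0.1494 [[272.7 234.1]]
-0.038 lipR [ 0.6054 -0.0572  0.1713] bay [ 0.0208 -0.1343  0.1713] s 0.0835 [[272.9 229.7]]
-0.038 lipL [0.5784 0.2066 0.1784] bay [0.0249 0.1309 0.1784] s 0.0917 [[375.1 202.5]]
-0.038 tabinner [ 0.6385 -0.0618  0.2393] bay [ 0.0532 -0.1427  0.2393] s 0.1585 [[272.6 231. ]]
```

```bash
cat >> h.py <<'E'
yaw=0.117
B=Ro.from_euler('z',yaw).as_matrix()
n=B@[.866,0,-.5];u=B@[.5,0,.866];yb=B@[0,1,0]
T=np.c_[u,-yb,n]
def rel(bot,P,rot=T):
    s=bot.get_state();R0=Ro.from_quat(s['eef_rot'])
    return (R0.inv()*Ro.from_matrix(rot)).as_rotvec().round(3),(R0.inv().apply(np.array(P)-s['tool_pos'])*100).round(2)
E
python3 - <<'E'
from h import *
from cell import bot
F=np.array([.590,.076,.155]);print(rel(bot,F-.11*n))
E
```

```text
(array([-0.082,  1.045,  0.138]), array([ 49.47, -58.  ,   2.94]))
```

play_rows([
  [[0, 0, 0], [10, -12, 0.5], 0],
  [[0, 0, 0], [20, -24, 1], 0],
  [[0, 0, 0], [30, -35, 1.5], 0],
  [[0, 0, 0], [40, -47, 2], 0],
  [[0, 0, 0], [49.5, -58, 2.9], 0],
  [[0, 0, 0], [49.5, -58, 2.9], 0],
  [[0, 0, 0], [49.5, -58, 2.9], 0],
  [[0, 0, 0], [49.5, -58, 2.9], 0],
  [[0, 0, 0], [49.5, -58, 2.9], 0],
  [[0, 0, 0], [49.5, -58, 2.9], 0],
])

```text
clock: 1.1
tool_pos: [0.3844, -0.1715, 0.2206]
eef_rot: [0.991, 0.134, 0.0, 0.0]
contact_force: [2.1, -0.2, -0.7]
finger_gap: 0.005
finger_force: 0.0
```

```bash
python3 - <<'E'
from h import *
from cell import bot
F=np.array([.590,.076,.155]);print(rel(bot,F-.11*n));s=bot.get_state();print(s['clock'],s['tool_pos'],s['joint_positions'])
E
```

```text
(array([-0.08 ,  1.045,  0.138]), array([ 16.99, -19.84,   1.06]))
1.1 [ 0.38441981 -0.17154014  0.22058675] [-6.90544712e-01 -3.11442770e-01  2.13495648e+00  7.89285785e-05
  1.31778508e+00  6.11010280e-01]
```

play_rows([
  [[0, 0.15, 0.02], [5, -6, 0.3], 0],
  [[-0.02, 0.3, 0.04], [9, -11, 0.5], 0],
  [[-0.03, 0.45, 0.06], [13, -15, 0.8], 0],
  [[-0.04, 0.6, 0.08], [17, -19.8, 1.1], 0],
  [[-0.06, 0.75, 0.1], [17, -19.8, 1.1], 0],
  [[-0.07, 0.9, 0.12], [17, -19.8, 1.1], 0],
  [[-0.08, 1.045, 0.138], [17, -19.8, 1.1], 0],
  [[-0.08, 1.045, 0.138], [17, -19.8, 1.1], 0],
  [[-0.08, 1.045, 0.138], [17, -19.8, 1.1], 0],
  [[-0.08, 1.045, 0.138], [17, -19.8, 1.1], 0],
])

```text
clock: 2.1
tool_pos: [0.5055, 0.0642, 0.2115]
eef_rot: [0.866, 0.051, 0.497, -0.029]
contact_force: [-0.2, -0.6, -0.4]
finger_gap: 0.003
finger_force: 0.0
```

```bash
python3 - <<'E'
from h import *
from cell import bot
F=np.array([.590,.076,.155]);print(rel(bot,F-.11*n));s=bot.get_state();print(s['clock'],s['tool_pos'],s['joint_positions'],s['contact_force'])
m=bot.camera_model('wrist');cv2.imwrite('pics/w1.png',bot.capture('wrist'))
np.savez('w1.npz',**m);print(ray(m,(280,210)),proj(m,F))
E
```

```text
(array([-0.001,  0.006,  0.   ]), array([-0.63, -0.19, -0.79]))
2.1 [0.50552447 0.06417329 0.21148612] [-0.25630108 -0.53294634  2.5378142   1.20666792  0.34419099  0.18924033] [-0.17579268 -0.57522827 -0.41936336]
(array([0.43153249, 0.05536967, 0.35134928]), array([ 0.65095271,  0.06267506, -0.75652654])) [[273.50878358 218.88183901]]
```

View pics/w1.png

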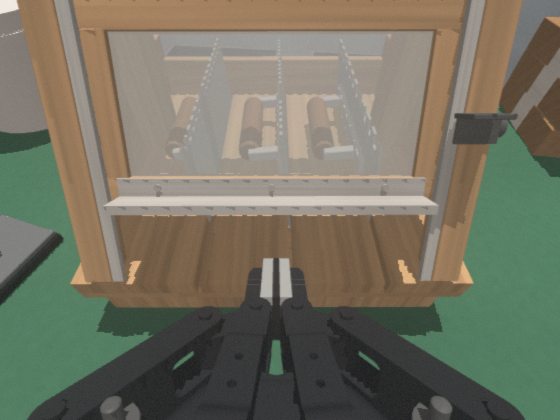

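Wrist view: the lip's front face spans (107,208)–(436,208) with its lower edge at about row 214. The tab's plate is at (455–516, 115), and the fingertips are at (276,260).

```bash
python3 - <<'E'
from h import *
from cell import bot
a=cv2.imread('pics/w1.png')
c=np.hstack([cv2.resize(a[95:150,435:525],(540,330),interpolation=cv2.INTER_CUBIC)[:, :395],cv2.resize(a[185:240,380:446],(396,330),interpolation=cv2.INTER_CUBIC)])
cv2.imwrite('pics/w1c.png',c)
m=bot.camera_model('top');w=dict(np.load('w1.npz'))
for nm,p,q in(('lipR',(286.75,180),(436,206)),('lipL',(175.25,192.5),(107,206)),('tab',(289.3,160.5),(455,117))):
    x,e=tri([ray(m,p),ray(w,q)]);print(nm,x.round(4),np.round(e,4),'u',round(u@x,4),'n',round(n@x,4))
E
```

```text
lipR [ 0.6067 -0.0561  0.1689] [0.0015 0.0015] u 0.4443 n 0.4316
lipL [0.5788 0.2108 0.167 ] [0.0017 0.0017] u 0.4443 n 0.4357
tab [ 0.6434 -0.0583  0.2263] [0.0045 0.0045] u 0.5121 n 0.4343
```

View pics/w1c.png

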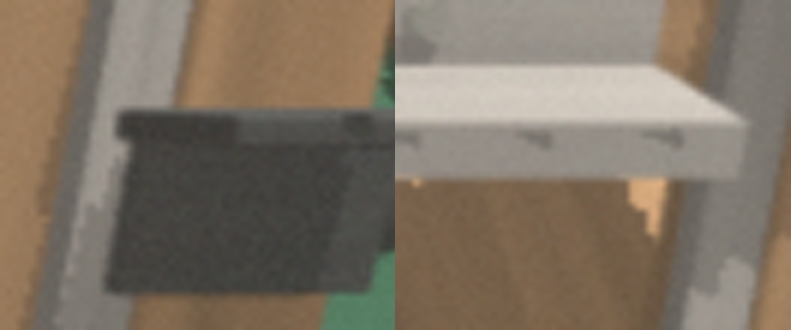

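```bash
python3 - <<'E'
from h import *
from cell import bot
m=bot.camera_model('top');w=dict(np.load('w1.npz'))
for nm,p,q in(('lipR',(286.75,180),(438.3,205.3)),('lipL',(175.25,192.5),(106,205.3)),('tab',(289.3,160.5),(455,114.5))):
    x,e=tri([ray(m,p),ray(w,q)]);print(nm,x.round(4),np.round(e,4),'u',round(u@x,4),'n',round(n@x,4),'yb',round(yb@x,4))
for c in(.430,.433,.436):
    P=[plane(w,q,n,c-d) for q,d in(((438.3,205.3),0),((106,205.3),0),((455,114.5),.006),((438.3,215),0))]
    print(c,'width',np.linalg.norm(P[0]-P[1]),'u',[round(u@x,4) for x in P],'y',[round(yb@x,4) for x in P])
    print(P[0],P[1])
s=bot.get_state();x=np.array(s['tool_pos']);print('tcp u n y',u@x,n@x,yb@x)
E
```

```text
lipR [ 0.606  -0.0564  0.171 ] [0.001 0.001] u 0.4457 n 0.4301 yb -0.1268
lipL [0.5785 0.2107 0.1683] [0.0019 0.0019] u 0.4453 n 0.4347 yb 0.1417
tab [ 0.6432 -0.0578  0.2283] [0.005 0.005] u 0.5138 n 0.4332 yb -0.1325
0.43 width 0.26681475656119336 u [np.float64(0.4463), np.float64(0.4462), np.float64(0.5158), np.float64(0.438)] y [np.float64(-0.1257), np.float64(0.1411), np.float64(-0.1219), np.float64(-0.1272)]
[ 0.60615682 -0.05536334  0.17149255] [0.57494578 0.20961963 0.17137938]
0.433 width 0.27031129074132243 u [np.float64(0.4453), np.float64(0.4452), np.float64(0.5157), np.float64(0.4369)] y [np.float64(-0.1275), np.float64(0.1429), np.float64(-0.1236), np.float64(-0.129)]
[ 0.60844523 -0.05681446  0.16913557] [0.57682517 0.21164103 0.16902092]
0.436 width 0.2738078249214515 u [np.float64(0.4443), np.float64(0.4442), np.float64(0.5157), np.float64(0.4358)] y [np.float64(-0.1292), np.float64(0.1446), np.float64(-0.1253), np.float64(-0.1307)]
[ 0.61073363 -0.05826559  0.1667786 ] [0.57870456 0.21366244 0.16666246]
tcp u n y 0.43796354845878943 0.3354935359322117 0.004680995527485037
```

play_rows([
  [[0, 0, 0], [-1, -0.3, 1.5], 0],
  [[0, 0, 0], [-2, -0.3, 3], 0],
  [[0, 0, 0], [-2.7, -0.3, 5], 0],
  [[0, 0, 0], [-2.7, -0.3, 6.5], 0],
  [[0, 0, 0], [-2.7, -0.3, 7], 0],
  [[0, 0, 0], [-2.7, -0.3, 7], 0],
  [[0, 0, 0], [-2.7, -0.3, 7], 0],
])

```text
clock: 2.85
tool_pos: [0.5518, 0.0725, 0.1534]
eef_rot: [0.866, 0.051, 0.497, -0.029]
contact_force: [-0.8, 0.3, -0.2]
finger_gap: 0.002
finger_force: 0.0
```

```bash
cat > st.py <<'E'
from h import *
from cell import bot
s=bot.get_state();x=np.array(s['tool_pos']);f=np.array(s['contact_force'])
print(s['clock'],'tcp u n y',(u@x).round(4),(n@x).round(4),(yb@x).round(4),'rot',rel(bot,x)[0],'f u n y',(u@f).round(2),(n@f).round(2),(yb@f).round(2))
E
python3 st.py
```

```text
2.85 tcp u n y 0.4111 0.4052 0.0075 rot [-0.     0.005  0.001] f u n y -0.56 -0.5 0.38
```

Exactly as planned. I'll advance 4.2 cm under the lip, then rise slowly.

play_rows([
  [[0, 0, 0], [0, 0, 1], 0],
  [[0, 0, 0], [0, 0, 2], 0],
  [[0, 0, 0], [0, 0, 3], 0],
  [[0, 0, 0], [0, 0, 3.8], 0],
  [[0, 0, 0], [0, 0, 4.2], 0],
  [[0, 0, 0], [0.3, 0, 4.2], 0],
  [[0, 0, 0], [0.6, 0, 4.2], 0],
  [[0, 0, 0], [0.9, 0, 4.2], 0],
  [[0, 0, 0], [0.9, 0, 4.2], 0],
])

```text
clock: 3.75
tool_pos: [0.5929, 0.0772, 0.1412]
eef_rot: [0.865, 0.051, 0.498, -0.029]
contact_force: [-0.1, -0.4, 0.9]
finger_gap: 0.002
finger_force: 0.0
```

```bash
python3 st.py
```

```text
3.75 tcp u n y 0.4212 0.4472 0.0074 rot [-0.     0.003  0.001] f u n y 0.66 -0.57 -0.43
```

play_rows([
  [[0, 0, 0], [0.15, 0, 0], 0],
  [[0, 0, 0], [0.3, 0, 0], 0],
  [[0, 0, 0], [0.45, 0, 0], 0],
  [[0, 0, 0], [0.6, 0, 0], 0],
  [[0, 0, 0], [0.75, 0, 0], 0],
  [[0, 0, 0], [0.9, 0, 0], 0],
  [[0, 0, 0], [1.05, 0, 0], 0],
  [[0, 0, 0], [1.2, 0, 0], 0],
  [[0, 0, 0], [1.35, 0, 0], 0],
  [[0, 0, 0], [1.5, 0, 0], 0],
])

```text
clock: 4.75
tool_pos: [0.5998, 0.0781, 0.1526]
eef_rot: [0.866, 0.051, 0.497, -0.029]
contact_force: [-0.6, -0.2, -2.7]
finger_gap: 0.001
finger_force: 1.3
```

```bash
python3 st.py
```

```text
4.75 tcp u n y 0.4346 0.4474 0.0075 rot [-0.     0.006  0.   ] f u n y -2.63 0.75 -0.13
```

play_rows([
  [[0, 0, 0], [0.2, 0, 0], 0],
  [[0, 0, 0], [0.4, 0, 0], 0],
  [[0, 0, 0], [0.6, 0, 0], 0],
  [[0, 0, 0], [0.8, 0, 0], 0],
  [[0, 0, 0], [1.0, 0, 0], 0],
  [[0, 0, 0], [1.2, 0, 0], 0],
  [[0, 0, 0], [1.4, 0, 0], 0],
  [[0, 0, 0], [1.6, 0, 0], 0],
  [[0, 0, 0], [1.8, 0, 0], 0],
  [[0, 0, 0], [2.0, 0, 0], 0],
])

```text
clock: 5.75
tool_pos: [0.6101, 0.0793, 0.1704]
eef_rot: [0.866, 0.051, 0.497, -0.029]
contact_force: [-2.9, 0.2, -1.2]
finger_gap: 0.001
finger_force: 1.3
```

play_rows([
  [[0, 0, 0], [0.2, 0, 0], 0],
  [[0, 0, 0], [0.4, 0, 0], 0],
  [[0, 0, 0], [0.6, 0, 0], 0],
  [[0, 0, 0], [0.8, 0, 0], 0],
  [[0, 0, 0], [1.0, 0, 0], 0],
  [[0, 0, 0], [1.2, 0, 0], 0],
  [[0, 0, 0], [1.4, 0, 0], 0],
  [[0, 0, 0], [1.6, 0, 0], 0],
  [[0, 0, 0], [1.8, 0, 0], 0],
  [[0, 0, 0], [2.0, 0, 0], 0],
])

```text
clock: 6.75
tool_pos: [0.6201, 0.0805, 0.1877]
eef_rot: [0.866, 0.051, 0.497, -0.029]
contact_force: [-3.0, 0.3, -1.9]
finger_gap: -0.002
finger_force: 1.3
```

play_rows([
  [[0, 0, 0], [0.2, 0, 0], 0],
  [[0, 0, 0], [0.4, 0, 0], 0],
  [[0, 0, 0], [0.6, 0, 0], 0],
  [[0, 0, 0], [0.8, 0, 0], 0],
  [[0, 0, 0], [1.0, 0, 0], 0],
  [[0, 0, 0], [1.2, 0, 0], 0],
  [[0, 0, 0], [1.4, 0, 0], 0],
  [[0, 0, 0], [1.4, 0, 0], 0],
  [[0, 0, 0], [1.4, 0, 0], 0],
])

```text
clock: 7.65
tool_pos: [0.6275, 0.0813, 0.2003]
eef_rot: [0.865, 0.051, 0.498, -0.029]
contact_force: [-0.7, 0.9, -0.5]
finger_gap: -0.001
finger_force: 0.3
```

```bash
python3 st.py; python3 - <<'E'
from h import *
from cell import bot
m=bot.camera_model('wrist');a=bot.capture('wrist');cv2.imwrite('pics/w2.png',a);np.savez('w2.npz',**m)
P=.4955*u+.433*n-.1275*yb  # lip right top front predicted
p=proj(m,[P,P+.01*u-.01*yb-.006*n]);print(p)
c=p.mean(0).astype(int);x0=max(min(c[0]-55,560-132),0);y0=max(c[1]-50,0);print(x0,y0)
cv2.imwrite('pics/w2c.png',cv2.resize(a[y0:y0+100,x0:x0+132],(792,600),interpolation=cv2.INTER_CUBIC))
E
```

```text
7.65 tcp u n y 0.4898 0.4478 0.0075 rot [-0.     0.004  0.001] f u n y -0.73 -0.3 0.97
[[567.51290899 284.90875676]
 [610.79984565 272.78101985]]
428 228
```

View pics/w2c.png

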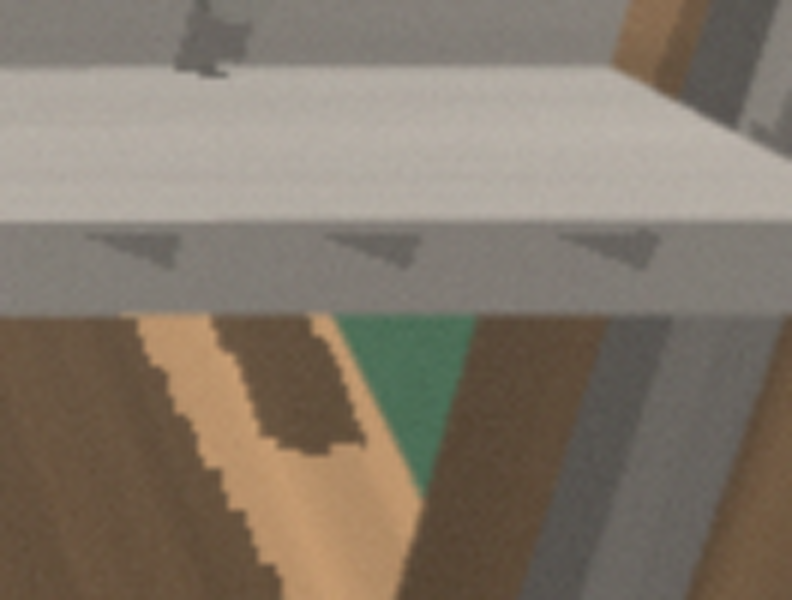

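The lip front face here spans rows 265–280 and the tab is out of frame to the right. I'll back off to a view level with the tab and compare the two.

play_rows([
  [[0, 0, 0], [-0.5, 0, 0], 0],
  [[0, 0, 0], [-1, 0, -1], 0],
  [[0, 0, 0], [-1, 0, -4], 0],
  [[0, 0, 0], [-2, 1, -7], 0],
  [[0, 0, 0], [-4, 4, -10], 0],
  [[0, 0, 0], [-4.7, 6.7, -10.3], 0],
  [[0, 0, 0], [-4.7, 6.7, -10.3], 0],
  [[0, 0, 0], [-4.7, 6.7, -10.3], 0],
  [[0, 0, 0], [-4.7, 6.7, -10.3], 0],
])

```text
clock: 8.6
tool_pos: [0.5235, 0.0021, 0.2114]
eef_rot: [0.866, 0.051, 0.497, -0.029]
contact_force: [-0.3, -0.5, -1.1]
finger_gap: 0.003
finger_force: 0.0
```

```bash
python3 st.py; python3 - <<'E'
from h import *
from cell import bot
m=bot.camera_model('wrist');a=bot.capture('wrist');cv2.imwrite('pics/w3.png',a);np.savez('w3.npz',**m)
P=.505*u+.433*n-.1275*yb
p=proj(m,[P,.5157*u-.1375*yb+.427*n]);print(p)
c=p.mean(0).astype(int);x0=int(np.clip(c[0]-55,0,560-132));y0=int(max(c[1]-50,0));print(x0,y0)
cv2.imwrite('pics/w3c.png',cv2.resize(a[y0:y0+100,x0:x0+132],(792,600),interpolation=cv2.INTER_CUBIC))
w=dict(np.load('w2.npz'))
for r in(265,280.5):
  x=plane(w,(500,r),n,n@P);print('w2 lip u',u@x)
E
```

```text
8.6 tcp u n y 0.4431 0.3448 -0.059 rot [-0.001  0.005  0.001] f u n y -1.09 0.26 -0.49
[[370.56240334 137.93137845]
 [389.19597115 123.00540413]]
324 80
w2 lip u 0.5058580702590095
w2 lip u 0.4977999736474425
```

View pics/w3c.png

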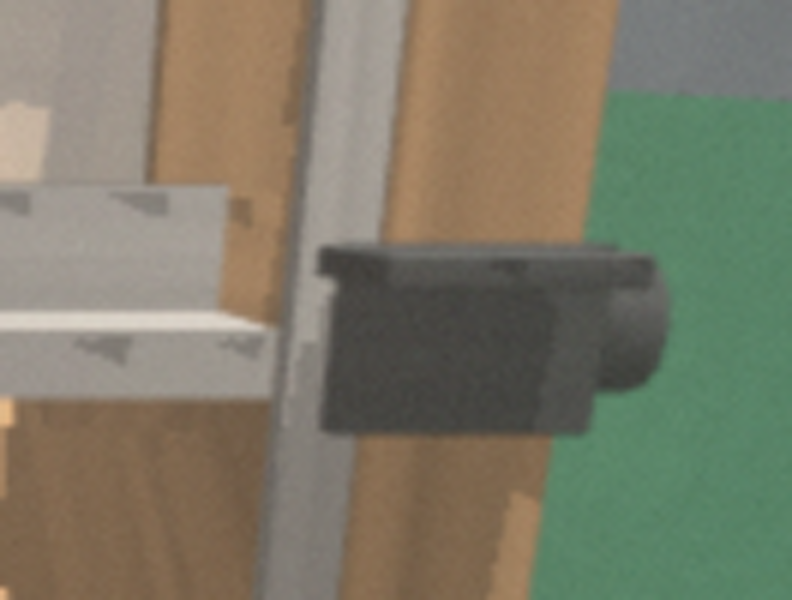

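The lip's front top edge is at (369,135.2) and its lower edge at row 146.7. The tab's front top edge is at (388.7,122.2) and its lower edge at row 127.5.

```bash
python3 - <<'E'
from h import *
w=dict(np.load('w3.npz'))
for c in (.430,.433,.436):
  print(c,[round(float(u@plane(w,q,n,c-d)),4) for q,d in(((369,135.2),0),((369,146.7),0),((388.7,122.2),.006),((388.7,127.5),.006))])
E
```

```text
0.43 [0.5072, 0.4991, 0.5164, 0.5129]
0.433 [0.5069, 0.4987, 0.5162, 0.5127]
0.436 [0.5066, 0.4983, 0.5161, 0.5125]
```

play_rows([
  [[0, 0, 0], [1, -2.5, 1], 0],
  [[0, 0, 0], [2.5, -5, 2.5], 0],
  [[0, 0, 0], [3.7, -6.7, 4], 0],
  [[0, 0, 0], [3.7, -6.7, 7], 0],
  [[0, 0, 0], [3.7, -6.7, 9.5], 0],
  [[0, 0, 0], [3.7, -6.7, 10.3], 0],
  [[0, 0, 0], [4.1, -6.7, 10.3], 0],
  [[0, 0, 0], [4.4, -6.7, 10.3], 0],
  [[0, 0, 0], [4.6, -6.7, 10.3], 0],
  [[0, 0, 0], [4.6, -6.7, 10.3], 0],
])

```text
clock: 9.65
tool_pos: [0.6268, 0.0818, 0.1993]
eef_rot: [0.866, 0.051, 0.497, -0.029]
contact_force: [-0.5, 0.2, 0.1]
finger_gap: 0.005
finger_force: 0.0
```

```bash
python3 st.py
```

```text
9.65 tcp u n y 0.4886 0.4477 0.008 rot [-0.001  0.004  0.001] f u n y -0.09 -0.46 0.22
```

Target TCP u is 0.499, so +1.05 cm. I'll raise it slowly.

play_rows([
  [[0, 0, 0], [0.15, 0, 0], 0],
  [[0, 0, 0], [0.3, 0, 0], 0],
  [[0, 0, 0], [0.45, 0, 0], 0],
  [[0, 0, 0], [0.6, 0, 0], 0],
  [[0, 0, 0], [0.75, 0, 0], 0],
  [[0, 0, 0], [0.88, 0, 0], 0],
  [[0, 0, 0], [0.98, 0, 0], 0],
  [[0, 0, 0], [1.05, 0, 0], 0],
  [[0, 0, 0], [1.05, 0, 0], 0],
  [[0, 0, 0], [1.05, 0, 0], 0],
])

```text
clock: 10.65
tool_pos: [0.632, 0.0818, 0.2081]
eef_rot: [0.866, 0.051, 0.497, -0.029]
contact_force: [-0.9, 1.2, -2.0]
finger_gap: 0.0
finger_force: 0.7
```

```bash
python3 st.py
```

```text
10.65 tcp u n y 0.4988 0.4478 0.0075 rot [-0.     0.004  0.   ] f u n y -2.1 0.3 1.26
```

play_rows([
  [[0, 0, 0], [-0.5, 0, 0], 0],
  [[0, 0, 0], [-1, 0, -1], 0],
  [[0, 0, 0], [-1, 0, -4], 0],
  [[0, 0, 0], [-2, 1, -7], 0],
  [[0, 0, 0], [-4, 4, -10], 0],
  [[0, 0, 0], [-5.6, 6.7, -10.3], 0],
  [[0, 0, 0], [-5.6, 6.7, -10.3], 0],
  [[0, 0, 0], [-5.6, 6.7, -10.3], 0],
  [[0, 0, 0], [-5.6, 6.7, -10.3], 0],
])

```text
clock: 11.55
tool_pos: [0.5239, 0.0021, 0.2121]
eef_rot: [0.866, 0.051, 0.497, -0.029]
contact_force: [-0.8, 0.0, -0.2]
finger_gap: 0.003
finger_force: 0.0
```

```bash
python3 st.py; python3 - <<'E'
from h import *
from cell import bot
m=bot.camera_model('wrist');a=bot.capture('wrist');cv2.imwrite('pics/w4.png',a);np.savez('w4.npz',**m)
p=proj(m,[.516*u+.433*n-.1275*yb,.516*u-.1375*yb+.427*n]);print(p)
c=p.mean(0).astype(int);x0=int(np.clip(c[0]-45,0,560-88));y0=int(max(c[1]-33,0));print(x0,y0)
cv2.imwrite('pics/w4c.png',cv2.resize(a[y0:y0+66,x0:x0+88],(792,594),interpolation=cv2.INTER_CUBIC))
E
```

```text
11.55 tcp u n y 0.444 0.3448 -0.0591 rot [-0.001  0.004  0.001] f u n y -0.55 -0.6 0.1
[[371.8171462  123.49447489]
 [388.82799054 123.98862393]]
335 90
```

View pics/w4c.png

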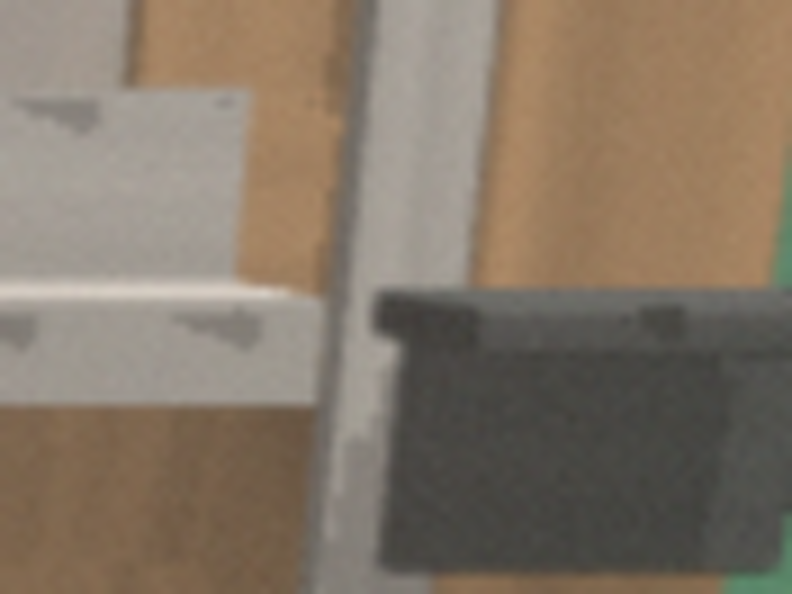

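The lip's front top edge is at row 123.1 and the tab's at row 123.9. A flush lip and tab should project to 123.5 and 124.0, so they are flush to within about 0.3 mm. The arm is clear, so I'm handing in.

```bash
python3 -c "
from cell import bot
print(bot.hand_in())"
```

```text
the job is handed in; nothing more can be done
None
```

The screen is standing with its lip flush with the steel tab, to within about 0.3 mm by the wrist camera; the arm is clear, and the job was handed in at about 12 s.

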